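# Tap the cap head's tapered shank into the bench mixer

### The job

Take the head with the thick round flat-topped cap out of the rack and stand its tapered shank in the socket of the bench mixer, then tap or press it down, firmly but gently, until it is fully home and friction alone keeps it there against the sprung collar. Do not overload the mixer once the head is home; leave the other two heads in their rack and everything else where it is.

Things in the scene. Friction and masses are not known exactly. Their poses are not given: they have to be found in the camera images.
- cap_mid (a point): Centre of the cap of the cap head, the one to fit: a solid black rubber disc 44 mm across, 26 mm tall, flat top 13 mm above this point. Below it a stem 18 mm across and 14 mm long, then an aluminium flange 48 mm across, 6 mm thick, its underside 33 mm below this point. z up along its axis. About 0.18 kg. It starts in any of the rack's three holes, its flange resting on the rack's top.
- shank_tip (a point): Small end of the cap head's tapered steel shank, on its axis, 69 mm below the cap's centre; z up along the axis. The shank is 36 mm long, 25 mm across under the flange and narrows to 9 mm at the tip (about 1 in 5 on the radius).
- rack: White plastic block 75 mm (its x) by 260 mm (its y) by 46 mm tall, origin at the centre of its underside. Three upright holes 28 mm wide at y = -80, 0 and 80 mm hold the heads loosely. It stays where it is.
- mixer_hub (a point): Nominal centre of the mouth of the mixer's taper socket, 118 mm above the table, in a steel nose (tube 40 mm across); four sprung jaws, mouth about 19 mm wide. The nose is eccentric and packed to various heights: really up to 3 mm aside of this point and up to 9 mm above or below it, not measured. x, y, z are those of the mixer's case.
- collar (a joint): Aluminium ejector collar, a ring 52 mm across around the nose, sprung up: 0 = up, 0.006 = right down, at its hard stop, the head home. The head's flange pushes it down over the last 6 mm of travel against 0.8 to 2 N. Pressing on after the stop overloads the bearing: the flange may push the collar with at most 20 N.
- plate_mid (a point): Plate head, to be left in the rack: a square rubber plate 50 by 50 by 8 mm on top, this point at the plate's centre, 24 mm above the flange's underside; the same flange and tapered steel shank as the cap head; it stays in the rack.
- bar_mid (a point): Bar head, to be left in the rack: a rubber bar 66 by 16 by 14 mm across its top, this point at the bar's centre, 27 mm above the flange's underside, x along the bar; the same flange and tapered steel shank as the cap head.
- dishes: Stack of two clear dishes, 60 mm across, 27 mm tall; origin under its centre. Bystander.
- jar: Small jar with a white lid, 48 mm across, 60 mm tall; origin under its centre. Bystander.
- wash_bottle: White wash bottle with a bent spout, 60 mm across, 172 mm tall; origin under its centre. Bystander.
- marker: Marker pen lying on the table, 15 mm thick, 135 mm long; origin under its middle, x along it. Bystander.
- vial_a: Clear vial with a white plug, 26 mm across, 100 mm tall; origin under its centre. Bystander.
- vial_b: A second vial of the same kind. Bystander.
- mixer: Bench mixer, fixed: white case 170 mm (x) by 140 mm (y), 71 mm tall, nose on top; origin under its centre. A head let go in the socket centres itself and stands 5 to 15 mm short of home (wear differs, not measured). Then the jaws wedge: driving it home takes a push rising to between 7 and 18 N; it stays at any depth reached. Home is a hard stop, felt as a steep rise.
Mind the look-alikes: they are no part of the job. Leave any green or red look-alike of the part that bears cap_mid alone.

How it is judged:
By the outcome, as a careful person would: the job done as asked, in the order asked, and still so for the second after the job is handed in, with the robot touching nothing.
It also fails if it takes over 51 s, if anything falls off the work surface, if the arm or the gripper's body presses on something with over 40 N, if the wrist force passes 120 N, or if a joint passes its speed limit or range.

### The arm

A 6-joint arm with a two-finger parallel gripper is mounted at the origin on the work surface. World frame = base frame: x ahead of the robot, y to its left, z up, the work surface at z = 0. Lengths are in m, angles in rad, forces in N, time in s.
With the tool pointing down it reaches from about 0.35 to 0.975 m from the base axis. Payload 4.9 kg.
Tool frame: the origin (TCP) lies at the very end of the fingers, on their centre line; the grasp point (between the pads) lies 19 mm behind it; z points along the fingers, y is the direction in which the jaws open and shut (so a half turn about z gives the same grasp; the last joint's range is limited). The gripper opens to 85 mm and grips with 20 to 120 N. Pads are 22 mm wide; open, the fingers measure 114 mm over their backs; the gripper's body (76 mm by 85 mm) begins 54 mm behind the grasp point. The pads swing forward as they close: fully open they stand 13 mm farther back than shut.
Start: joints at [0.996, 0.053, 1.613, -0, 1.476, -0.119], TCP at [0.275, 0.561, 0.231] pointing down, gripper open.
Joint ranges: [-3.01, 3.01], [-1.01, 2.22], [0.06, 2.58], [-1.02, 4.17], [0.09, 2.62], [-3.14, 3.14]. Speed limits (rad/s): [2.57, 2.57, 3.14, 3.14, 3.14, 3.14].

### API

Orientations are given as a rotation vector (axis times angle).
In Python, from station import ctrl gives the robot as it stands.
- The arm moves only by the tool step_arm, never from a script. Its argument "moves" is a list of rows, each a list of 5 numbers: the opening, from 0 (shut) to 1 (fully open), then the shift along the world's x, y, z in m, then the turn about the world's z in degrees. A call has 1 to 20 rows; each row shifts and turns the pose as measured when the row begins; what a row does not reach is not made up. A row lasts 1/8 s, in which the tool goes at most 62.5 mm and 10.7 degrees, less where a joint would pass 70% of its speed; a pose out of reach is approached as far as the arm can. A call is refused whole if a number of a shift passes 0.0625 or a number of a turn 10.7, either way. A call with a gripper value outside its range is refused whole. The fingers move at their own pace and stop on an object; "newtons" is the grip in N (left out, the last holds). Time passes only in rows, so rows that do not move let the fingers close. It gives the time, the measured TCP pose, the force and the opening at its end, in the units of the state.
- ctrl.get_obs(): the state, without advancing time (a new reading comes with each control period).
- ctrl.get_image(name): name is "scene" or "top"; returns a dict with "color" (420x560x3 uint8, red, green, blue), "camera_matrix" (3x3 intrinsics, pixels), "k1" (the pictures are not rectified: a ray, as slopes to the right and down, at radius r is drawn at 1 + k1 r^2 times it, then the intrinsics apply), "R" (3x3) and "t" (3): a world point X has camera coordinates R X + t. Camera axes: x right, y down, z forward; pixel columns grow to the right and rows downward; lengths in m; the calibration is good to about 2 mm. A picture is of the moment at which its call begins. There is no depth.
- ctrl.finish_job(): hands the job in, once; it reports no verdict.
Trained networks look in a picture, given as the dict that the camera call returned (one of the last four; its "shot" number tells which), for a name from the list of things; names that differ only in an ending like _2 or _b are one class to them, and where a whole thing is asked for, a point or a joint stands for the part that bears it (a point fixed in the world has none). Each returns a list of dicts, best first, with "p" (0 to 1); they miss things now and then, are a little off and sometimes report something else, mostly with a low value. They report only what shows in the picture. A call takes as long as a camera call. They do not tell look-alikes from the thing itself.
- ctrl.spot_in(picture, query): "bbox" ([left, top, right, bottom] in pixels, round what is visible of it).
The state is a dict: "t": time; "q": joint angles; "dq": joint speeds; "effort": joint torques, N m; "tool_pos": TCP position; "tool_rot": TCP orientation; "contact_force": force on the tool from outside, world axes, zero at the start; "wrist_torque": the same for the moment, N m; "opening": finger opening in m.
Only numpy, scipy, OpenCV 4.12 (cv2) and the standard library are available. Lean on these libraries where they do the work, as an engineer would, in place of code of your own. Each camera call takes 0.05 s, during which the arm holds its last target.

## Working session

There is one attempt and no reset: what is moved stays moved. The work goes in short steps, Python scripts to look and compute and a tool call to move; the robot and the scene stay as the last step left them, time stands still between calls to the robot, and variables do not carry over. Pictures are saved under pics/ and viewed, and the job is handed in when it is done.

Besides the shell and the picture viewer there is one more tool, called in YAML: its name, and indented under it one key for each argument. step_arm: Moves the arm, as the interface text tells. Its arguments: {"type":"object","properties":{"moves":{"type":"array","items":{"type":"array","items":{"type":"number"}}},"newtons":{"type":"number"}},"required":["moves"]}

```bash
mkdir -p pics; ls; cat > h.py <<'E'
import numpy as np, cv2, pickle
from station import ctrl
def grab(n,tag):
    p=ctrl.get_image(n); cv2.imwrite(f'pics/{tag}.png',cv2.cvtColor(p['color'],cv2.COLOR_RGB2BGR)); pickle.dump(p,open(f'pics/{tag}.pkl','wb')); return p
def proj(p,X):
    X=np.atleast_2d(X); c=X@np.array(p['R']).T+np.array(p['t']); s=c[:,:2]/c[:,2:]; r2=(s**2).sum(1,keepdims=True)
    s=s*(1+p['k1']*r2); K=np.array(p['camera_matrix']); return s@K[:2,:2].T+K[:2,2]
def ray(p,uv):
    K=np.array(p['camera_matrix']); d=(np.array(uv,float)-K[:2,2])/np.array([K[0,0],K[1,1]]); s=d.copy()
    for _ in range(20): s=d/(1+p['k1']*(s@s))
    R=np.array(p['R']); return -R.T@np.array(p['t']), R.T@np.array([s[0],s[1],1.])
def atz(p,uv,z):
    o,d=ray(p,uv); return o+d*(z-o[2])/d[2]
E
python3 - <<'E'
from h import *
for n in('scene','top'):
    p=grab(n,n+'0'); print(n,p['camera_matrix'],p['k1'],-np.array(p['R']).T@p['t'])
    for q in('cap_mid','plate_mid','bar_mid','rack','mixer','collar','mixer_hub'):
        try: print(q,[(np.round(b['bbox'],0).tolist(),round(b['p'],2)) for b in ctrl.spot_in(p,q)])
        except Exception as e: print(q,e)
print(ctrl.get_obs())
E
```

```text
pics
scene [[488.90574146   0.         281.22577483]
 [  0.         488.90574146 214.48759503]
 [  0.           0.           1.        ]] -0.08130522485516545 [1.5394492  0.25679127 1.02956955]
cap_mid [([297.0, 210.0, 316.0, 230.0], 0.87), ([274.0, 184.0, 288.0, 213.0], 0.84), ([331.0, 195.0, 344.0, 220.0], 0.77), ([254.0, 225.0, 266.0, 249.0], 0.75), ([306.0, 188.0, 318.0, 210.0], 0.51)]
plate_mid [([351.0, 224.0, 372.0, 248.0], 0.51)]
bar_mid [([321.0, 220.0, 339.0, 239.0], 0.67)]
rack [([285.0, 217.0, 380.0, 266.0], 0.76)]
mixer [([196.0, 182.0, 248.0, 243.0], 0.73)]
collar []
mixer_hub [([197.0, 186.0, 245.0, 242.0], 0.95)]
top [[531.32217571   0.         279.02843953]
 [  0.         531.32217571 207.55384569]
 [  0.           0.           1.        ]] -0.17794621633903604 [0.31257648 0.00292434 1.86019104]
cap_mid [([262.0, 233.0, 272.0, 247.0], 0.67), ([293.0, 183.0, 310.0, 197.0], 0.67), ([285.0, 233.0, 299.0, 249.0], 0.6), ([261.0, 203.0, 272.0, 218.0], 0.46), ([231.0, 232.0, 247.0, 246.0], 0.46)]
plate_mid [([209.0, 196.0, 228.0, 210.0], 0.63)]
bar_mid [([237.0, 193.0, 250.0, 216.0], 0.76)]
rack [([204.0, 196.0, 284.0, 225.0], 0.68)]
mixer []
collar [([262.0, 202.0, 273.0, 219.0], 0.49)]
mixer_hub [([316.0, 188.0, 369.0, 244.0], 0.84)]
{'t': 0.8, 'q': array([ 9.96022307e-01,  5.26759306e-02,  1.61286351e+00,  1.55756972e-05,
        1.47603574e+00, -1.19014063e-01]), 'dq': array([-1.27937748e-04,  8.94393541e-05,  9.02086769e-04, -1.07525865e-03,
       -7.41423695e-04, -1.16980283e-03]), 'effort': array([-1.66976570e-04, -3.93634558e+01, -3.70444858e+01, -1.06995601e-04,
        4.32013576e-04, -6.17125380e-06]), 'tool_pos': array([0.27508735, 0.56119204, 0.23134033]), 'tool_rot': array([-7.09726355e-01, -3.06036576e+00, -3.40916912e-05]), 'contact_force': array([-0.36894797,  0.45875036,  0.02372996]), 'wrist_torque': array([-0.01571145, -0.00470023,  0.01784078]), 'opening': 0.08532202044255154}
```

```bash
python3 - <<'E'
import cv2
a=cv2.imread('pics/scene0.png');print(a.shape)
cv2.imwrite('pics/s0c.png',cv2.resize(a[160:290,190:390],None,fx=4,fy=4,interpolation=cv2.INTER_CUBIC))
a=cv2.imread('pics/top0.png')
cv2.imwrite('pics/t0c.png',cv2.resize(a[160:270,195:385],None,fx=4.2,fy=4.2,interpolation=cv2.INTER_CUBIC))
E
```

```text
(420, 560, 3)
```

View pics/scene0.png

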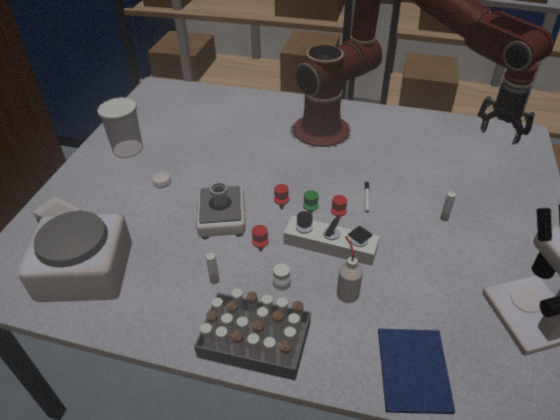

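View pics/top0.png

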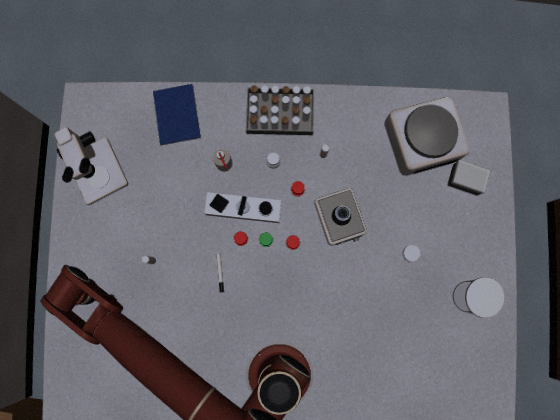

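```bash
sleep 1
```

```text
(no output)
```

View pics/s0c.png

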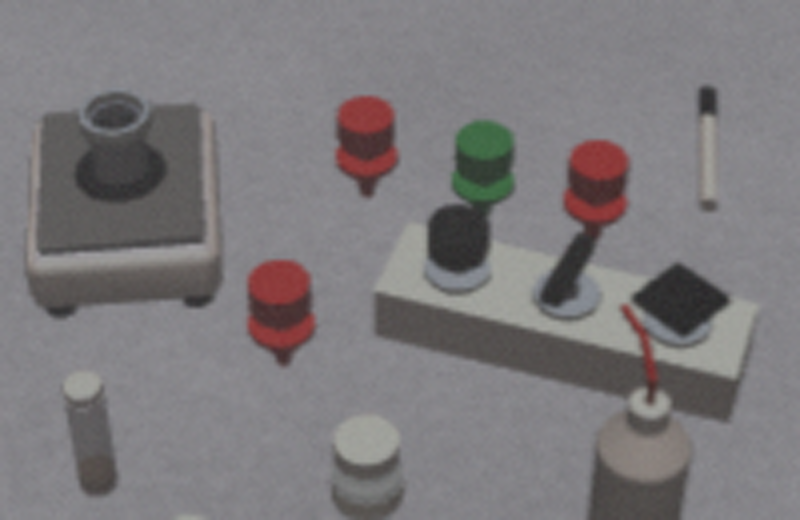

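View pics/t0c.png

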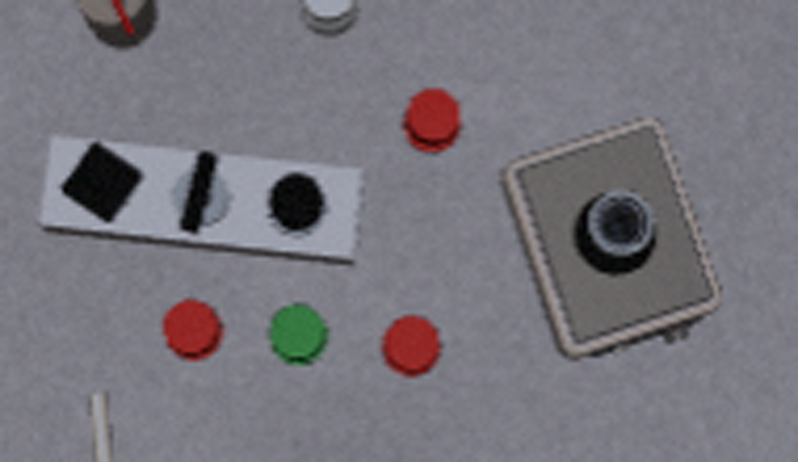

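The black cap is in the rack hole nearest the mixer: about (304,219) in scene and (266,208) in top. The mixer nose is at about (219,189) in scene and (342,213) in top. The red and green heads stand on the table outside the rack. Next I'll fit geometric models to the two pictures.

```bash
cat > fit.py <<'E'
from h import *
from scipy.optimize import least_squares, minimize
P={n:pickle.load(open(f'pics/{n}0.pkl','rb')) for n in('scene','top')}
S=8
def cyl(x,y,z0,z1,r):
    a=np.linspace(0,2*np.pi,48); return np.vstack([np.c_[x+r*np.cos(a),y+r*np.sin(a),0*a+z] for z in(z0,z1)])
# black cap masks
C={'scene':(304.5,219),'top':(265.7,208)}
cent={}
for n,p in P.items():
    g=cv2.cvtColor(p['color'],cv2.COLOR_RGB2GRAY); u,v=map(int,C[n]); w=14
    roi=g[v-w:v+w,u-w:u+w]; up=cv2.resize(roi,None,fx=S,fy=S,interpolation=cv2.INTER_CUBIC)
    m=(up<75).astype(np.uint8); k,l,st,ce=cv2.connectedComponentsWithStats(m)
    i=l[w*S,w*S]; print(n,'area',st[i][4]/S**2,st[i][:4]/S, roi[w,w]); c=(ce[i]+.5)/S-.5+[u-w,v-w]; cent[n]=c; print(c)
def sil(p,X):
    h=cv2.convexHull(proj(p,X).astype(np.float32)); M=cv2.moments(h); return np.array([M['m10'],M['m01']])/M['m00'],M['m00']
for use in(('top',),('scene',),('top','scene')):
    f=lambda q:np.hstack([sil(P[n],cyl(q[0],q[1],.066,.092,.022))[0]-cent[n] for n in use])
    r=least_squares(f,[.5,.05]); print(use,'cap',r.x,r.fun,[sil(P[n],cyl(*r.x,.066,.092,.022))[1] for n in use])
# rack direction from plate/bar pixel: 
for uv in((221-1.8,203.5),):pass
a=atz(P['top'],(195+100/4.2,160+182/4.2),.046+.028); b=atz(P['top'],(195+297/4.2,160+202/4.2),.092); print('plate',a,'cap',b,'rackang',np.degrees(np.arctan2(*(a-b)[:2]*[1,1])))
for k,(u,v) in {'red1':(432,118),'green':(298,332),'red2':(411,344),'red3':(192,327)}.items(): print(k,atz(P['top'],(195+u/4.2,160+v/4.2),.08))
print('nose rim', atz(P['top'],(195+620/4.2,160+223/4.2),.118))
import math
for n,(u,v,w) in {'scene':(219,190,22),'top':(342,214,20)}.items():
    a=P[n]['color'][v-w:v+w,u-w:u+w,::-1]; cv2.imwrite(f'pics/nose_{n}.png',cv2.convertScaleAbs(cv2.resize(a,None,fx=14,fy=14,interpolation=cv2.INTER_CUBIC),alpha=1.6))
E
python3 fit.py
```

```text
scene area 217.859375 [ 7.375  4.875 17.    18.125] 54
[304.52780517 218.51037707]
top area 136.21875 [ 8.125  7.375 13.    13.625] 13
[265.13961058 207.74093829]
('top',) cap [0.56922042 0.0621331 ] [ 5.03771957e-07 -7.62302079e-08] [145.28883427474648]
('scene',) cap [0.56825773 0.06042002] [3.63458128e-07 8.45229806e-07] [238.3912415613886]
('top', 'scene') cap [0.56884635 0.06116888] [0.28170719 0.11544683 0.21537207 0.18506438] [145.27553706266917, 238.60044749313965]
plate [0.5817884  0.22082406 0.074     ] cap [0.56635666 0.05977986 0.092     ] rackang 5.4735420263509855
red1 [ 0.63928462 -0.04743721  0.08      ]
green [0.46306993 0.05663171 0.08      ]
red2 [ 0.45547232 -0.0339131   0.08      ]
red3 [0.46509699 0.14165038 0.08      ]
nose rim [ 0.5515292  -0.19632784  0.118     ]
```

View pics/nose_scene.png

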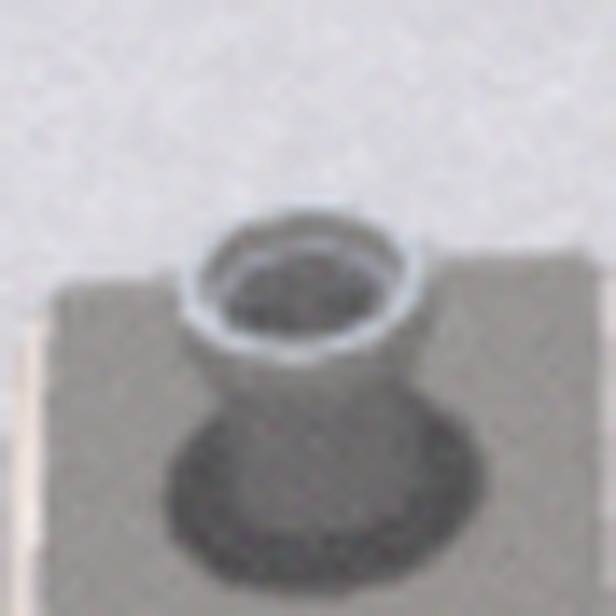

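View pics/nose_top.png

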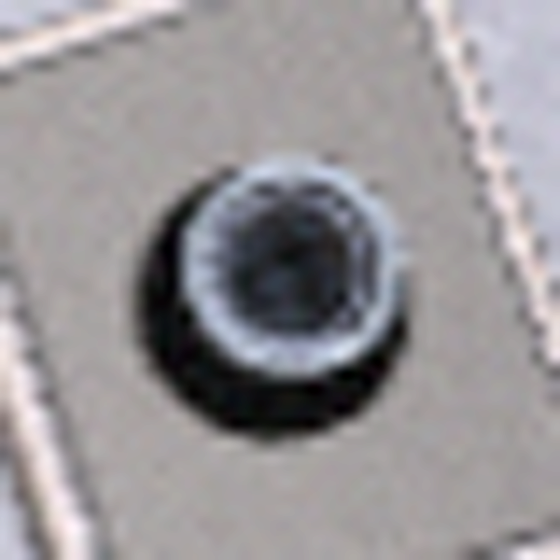

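```bash
cat > f2.py <<'E'
from h import *
from scipy.optimize import least_squares
P={n:pickle.load(open(f'pics/{n}0.pkl','rb')) for n in('scene','top')}
M={'scene':(218.2,187.5),'top':(342.4,212.7)}
f=lambda q:np.hstack([proj(P[n],q)[0]-M[n] for n in M])
r=least_squares(f,[.55,-.2,.12]);print(r.x,r.fun)
for z in(.109,.118,.127): print(z,[atz(P[n],M[n],z)[:2].round(4) for n in M])
for n in P:
    a=np.linspace(0,6.28,60);uv=proj(P[n],np.c_[r.x[0]+.026*np.cos(a),r.x[1]+.026*np.sin(a),0*a+r.x[2]]);print(n,uv.min(0),uv.max(0))
E
python3 f2.py
```

```text
[ 0.55191185 -0.19591174  0.12828978] [ 0.40826298  0.02697257  0.4519376  -0.1390086 ]
0.109 [array([ 0.5309, -0.2068]), array([ 0.5541, -0.1966])]
0.118 [array([ 0.5408, -0.2023]), array([ 0.5528, -0.1956])]
0.127 [array([ 0.5507, -0.1977]), array([ 0.5516, -0.1946])]
scene [209.52594873 181.74103963] [227.6863855  193.47374785]
top [334.99575641 204.76348444] [350.69141369 220.38892237]
```

step_arm:
  moves:
    - [0.8, 0.028, -0.05, 0, -7]
    - [0.8, 0.03, -0.05, 0, -7]
    - [0.8, 0.03, -0.05, 0, -7]
    - [0.8, 0.03, -0.05, 0, -7]
    - [0.8, 0.03, -0.05, 0, -7]
    - [0.8, 0.03, -0.05, 0, -7]
    - [0.8, 0.03, -0.05, 0, -7]
    - [0.8, 0.03, -0.05, 0, -7]
  newtons: 60

```text
t: 1.8
tool_pos: [0.5169, 0.1518, 0.233]
tool_rot: [2.089, 2.341, 0.007]
contact_force: [0.5, 0.6, 0.5]
opening: 0.0685
```

step_arm:
  moves:
    - [0.8, 0.026, -0.045, -0.03, -6]
    - [0.8, 0.026, -0.045, -0.04, -6]
    - [0.8, 0, 0, 0, 0]
    - [0.8, 0, 0, 0, 0]

```text
t: 2.3
tool_pos: [0.5711, 0.0579, 0.1657]
tool_rot: [2.333, 2.092, 0.013]
contact_force: [-0.6, 0.2, -0.5]
opening: 0.0689
```

```bash
python3 - <<'E'
from h import *
o=ctrl.get_obs();print(o['tool_pos'],o['tool_rot'],o['contact_force'])
p=grab('scene','s1')
a=p['color'][130:260,240:400,::-1]; cv2.imwrite('pics/s1c.png',cv2.convertScaleAbs(cv2.resize(a,None,fx=4.5,fy=4.5,interpolation=cv2.INTER_CUBIC),alpha=1.5))
E
```

```text
[0.57110618 0.05792257 0.16571687] [2.33319689 2.09151574 0.01255962] [-0.63016361  0.2216856  -0.53910178]
```

View pics/s1c.png

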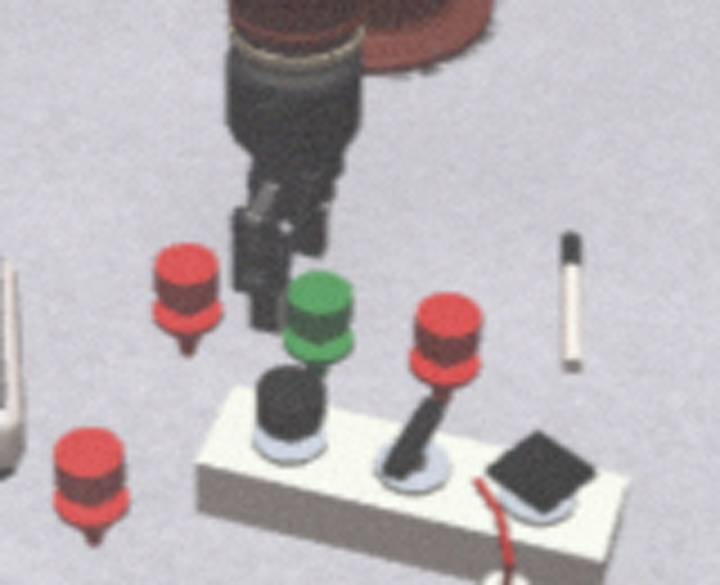

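```bash
python3 - <<'E'
from h import *
p=pickle.load(open('pics/s1.pkl','rb'))
for z in(.166,.172,.178): print((proj(p,[[.571+.034+d,.058-.003,z] for d in(0,.01)])-[240,130])*4.5)
print((proj(p,[[.569,.0613,.092],[.5682,.0604,.092]])-[240,130])*4.5)
E
```

```text
[[270.61576174 331.67105953]
 [266.78285244 342.86836337]]
[[270.75387786 324.03676317]
 [266.90964688 335.22774034]]
[[270.89271092 316.35362342]
 [267.03709829 327.53789479]]
[[291.89674204 384.09846296]
 [290.75671422 382.99847037]]
```

step_arm:
  moves:
    - [0.8, -0.002, 0.004, -0.04, 0]
    - [0.8, 0, 0, -0.035, 0]
    - [0.8, 0, 0, 0, 0]

```text
t: 2.72
tool_pos: [0.5705, 0.0659, 0.0943]
tool_rot: [2.322, 2.096, 0.023]
contact_force: [-0.3, -0.3, 0.3]
opening: 0.0681
```

```bash
python3 - <<'E'
from h import *
o=ctrl.get_obs();print(o['tool_pos'],o['tool_rot'],o['contact_force'])
p=grab('scene','s2')
a=p['color'][150:250,250:370,::-1]; cv2.imwrite('pics/s2c.png',cv2.convertScaleAbs(cv2.resize(a,None,fx=6,fy=6,interpolation=cv2.INTER_CUBIC),alpha=1.5))
E
```

```text
[0.57050042 0.06591676 0.09429022] [2.32179476 2.09566234 0.02267701] [-0.3376749  -0.31681133  0.32070525]
```

View pics/s2c.png

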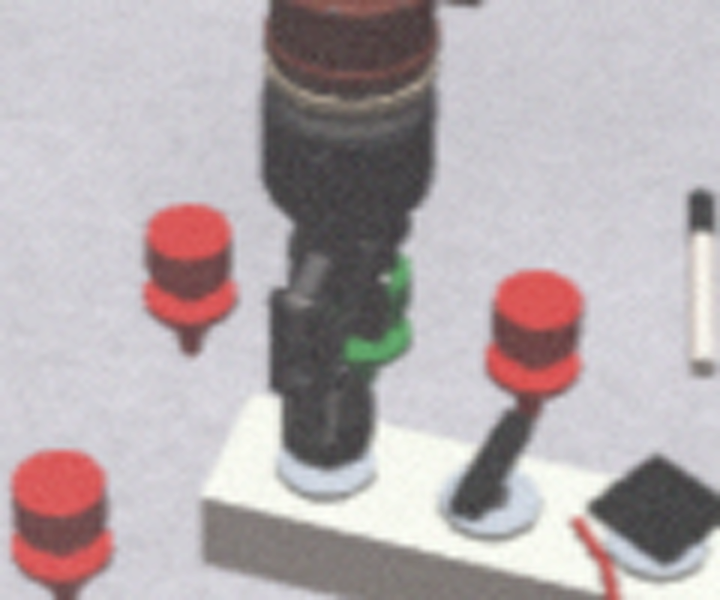

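step_arm:
  moves:
    - [0.8, -0.001, -0.004, -0.015, 0]
    - [0.8, 0, 0, -0.015, 0]
    - [0.8, 0, 0, 0, 0]

```text
t: 3.15
tool_pos: [0.5736, 0.0624, 0.0694]
tool_rot: [2.314, 2.092, 0.036]
contact_force: [0.7, -0.1, -0.0]
opening: 0.0685
```

step_arm:
  moves:
    - [0.8, -0.004, 0, -0.006, 0]
    - [0.8, 0, 0, 0, 0]

```text
t: 3.4
tool_pos: [0.5698, 0.0623, 0.0635]
tool_rot: [2.314, 2.092, 0.036]
contact_force: [0.0, 0.6, 0.2]
opening: 0.0687
```

```bash
python3 - <<'E'
from h import *
from scipy.spatial.transform import Rotation as R
o=ctrl.get_obs();m=R.from_rotvec(o['tool_rot']).as_matrix();print(o['tool_pos'],m.round(4),o['dq'],o['contact_force'],o['q'])
p=grab('top','t2')
a=p['color'][170:250,200:310,::-1]; cv2.imwrite('pics/t2c.png',cv2.convertScaleAbs(cv2.resize(a,None,fx=6,fy=6,interpolation=cv2.INTER_CUBIC),alpha=1.7))
E
```

```text
[0.5697878  0.06228638 0.06349088] [[ 1.008e-01  9.944e-01  3.200e-02]
 [ 9.949e-01 -1.009e-01 -6.000e-04]
 [ 2.700e-03  3.190e-02 -9.995e-01]] [-0.00088617 -0.0058418  -0.02350753  0.00038027 -0.00518686  0.00089294] [0.00131162 0.55756237 0.24836836] [-2.09799809e-02  7.43744689e-02  1.88638915e+00  1.01709610e-04
  1.14882642e+00  8.00426795e-02]
```

View pics/t2c.png

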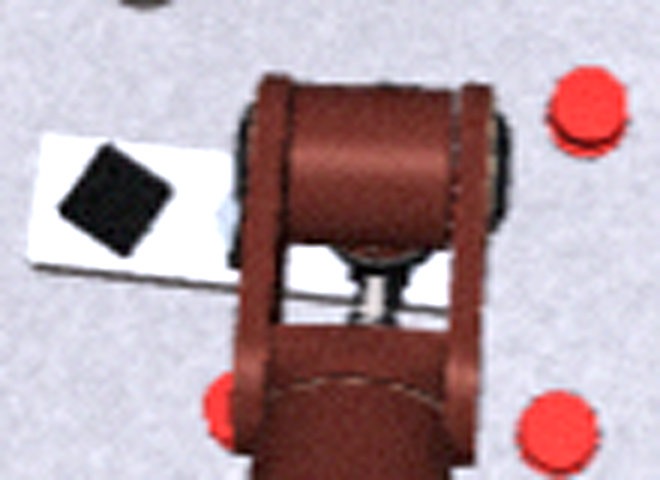

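step_arm:
  moves:
    - [0, 0, 0, 0, 0]
    - [0, 0, 0, 0, 0]
    - [0, 0, 0, 0, 0]
    - [0, 0, 0, 0, 0]
    - [0, 0, 0, 0, 0]
  newtons: 60

```text
t: 4.08
tool_pos: [0.5712, 0.0622, 0.0651]
tool_rot: [2.313, 2.09, 0.04]
contact_force: [-0.2, -0.2, -0.5]
opening: 0.0423
```

step_arm:
  moves:
    - [0, 0, 0, 0.015, 0]
    - [0, 0, 0, 0.02, 0]
    - [0, 0, 0, 0.03, 0]
    - [0, 0, 0, 0.04, 0]
    - [0, 0, 0, 0.04, 0]
    - [0, 0, 0, 0.02, 0]

```text
t: 4.82
tool_pos: [0.5673, 0.0623, 0.2342]
tool_rot: [2.316, 2.093, 0.032]
contact_force: [0.3, -0.4, -2.9]
opening: 0.0422
```

```bash
python3 - <<'E'
from h import *
from scipy.spatial.transform import Rotation as R
o=ctrl.get_obs();m=R.from_rotvec(o['tool_rot']).as_matrix();print(o['tool_pos'],m[:,2].round(4),o['contact_force'],o['opening'])
p=grab('scene','s3')
a=p['color'][90:230,220:380,::-1]; cv2.imwrite('pics/s3c.png',cv2.convertScaleAbs(cv2.resize(a,None,fx=4.2,fy=4.2,interpolation=cv2.INTER_CUBIC),alpha=1.7))
E
```

```text
[0.56728881 0.0623418  0.23420005] [ 2.810e-02 -5.000e-04 -9.996e-01] [ 0.27557385 -0.39727605 -2.87997059] 0.042242365605175344
```

View pics/s3c.png

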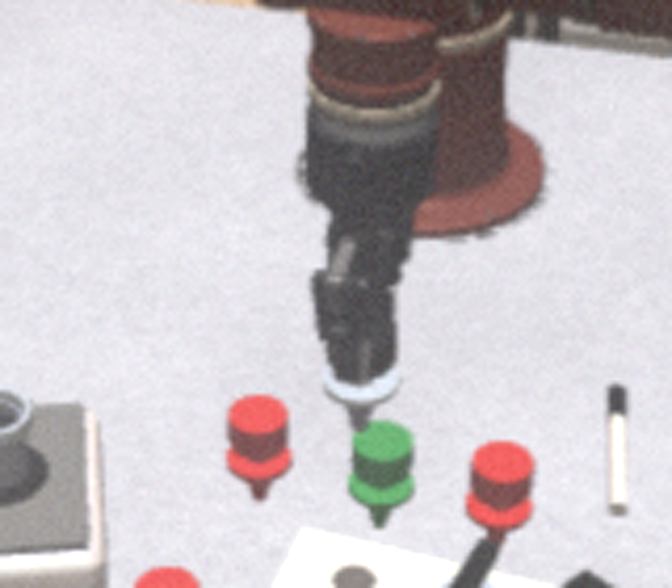

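step_arm:
  moves:
    - [0, -0.002, -0.04, 0, 0]
    - [0, -0.003, -0.045, 0, 0]
    - [0, -0.003, -0.045, 0, 0]
    - [0, -0.003, -0.045, 0, 0]
    - [0, -0.003, -0.045, 0, 0]
    - [0, -0.003, -0.037, 0, 0]
    - [0, 0, 0, 0, 0]
    - [0, 0, 0, 0, 0]

```text
t: 5.88
tool_pos: [0.5453, -0.1998, 0.2257]
tool_rot: [2.323, 2.104, 0.027]
contact_force: [-0.8, 0.2, -2.3]
opening: 0.0424
```

```bash
cat > look.py <<'E'
import sys
from h import *
from scipy.spatial.transform import Rotation as R
tag=sys.argv[1]
o=ctrl.get_obs();m=R.from_rotvec(o['tool_rot']).as_matrix();print(o['tool_pos'],m[:,2].round(4),o['contact_force'],o['wrist_torque'],o['opening'])
p=grab('scene','s'+tag)
a=p['color'][110:230,160:290,::-1]; b=cv2.convertScaleAbs(cv2.resize(a,None,fx=5,fy=5,interpolation=cv2.INTER_CUBIC),alpha=1.7)
cv2.imwrite(f'pics/s{tag}c.png',b)
E
python3 look.py 4
```

```text
[ 0.54532386 -0.19982819  0.22571147] [ 0.0177  0.0062 -0.9998] [-0.80359603  0.16296056 -2.26526297] [ 0.00630132 -0.00746158  0.03040897] 0.042448138153660164
```

View pics/s4c.png

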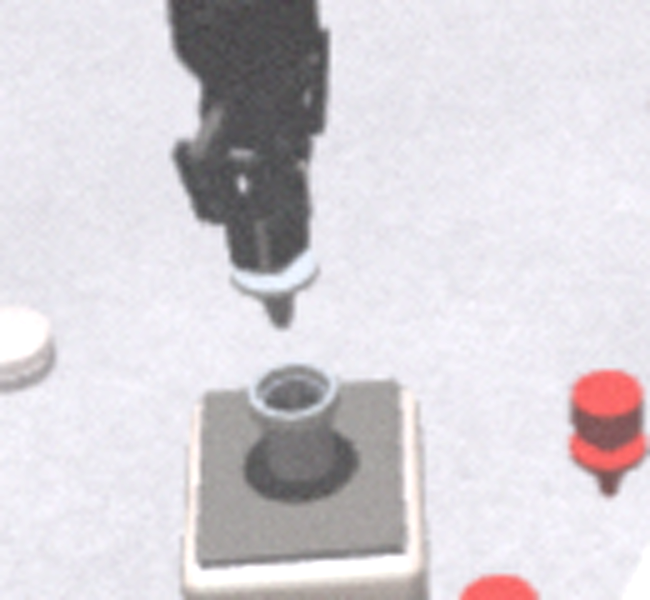

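```bash
python3 - <<'E'
from h import *
p=pickle.load(open('pics/s4.pkl','rb'))
t=np.array([.5453,-.1998,.2257])+.0545*np.array([.0177,.0062,-.9998])
q=proj(p,t)[0];obs=np.array([(283+.5)/5-.5+160,(326+.5)/5-.5+110]);print(t,q,obs)
f=t-[0,0,-.036]
print('flange',(proj(p,f)[0]-[160,110])*5)
b=obs-q
for z in(.12,.124,.128,.132): print(z,atz(p,np.array([218.2,187.5])-b,z), atz(p,np.array([218.2,187.5])-[b[0],0],z))
E
```

```text
[ 0.54626465 -0.1994621   0.1712109 ] [216.58336099 174.41847354] [216.2 174.8]
flange [276.2688607  271.16310267]
0.12 [ 0.5411153  -0.20077154  0.12      ] [ 0.54273145 -0.20018725  0.12      ]
0.124 [ 0.54550566 -0.19875932  0.124     ] [ 0.5471147 -0.1981776  0.124    ]
0.128 [ 0.54989602 -0.19674711  0.128     ] [ 0.55149795 -0.19616796  0.128     ]
0.132 [ 0.55428638 -0.19473489  0.132     ] [ 0.5558812  -0.19415831  0.132     ]
```

step_arm:
  moves:
    - [0, 0.005, 0.004, -0.02, 0]
    - [0, 0, 0, -0.02, 0]
    - [0, 0, 0, 0, 0]
    - [0, 0, 0, 0, 0]

```text
t: 6.42
tool_pos: [0.5501, -0.192, 0.1807]
tool_rot: [2.321, 2.111, 0.025]
contact_force: [0.3, -0.0, -1.6]
opening: 0.0423
```

```bash
python3 look.py 5
```

```text
[ 0.55011062 -0.191978    0.1806617 ] [ 0.0145  0.008  -0.9999] [ 0.3180654  -0.04654398 -1.63521251] [0.05929007 0.00467141 0.03062617] 0.042262727317100034
```

View pics/s5c.png

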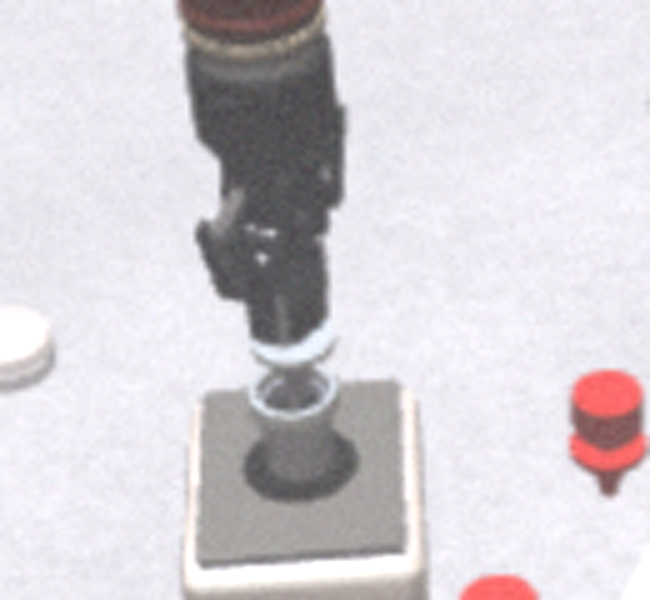

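step_arm:
  moves:
    - [0, 0.001, -0.004, -0.003, 0]
    - [0, 0, 0, -0.005, 0]
    - [0, 0, 0, -0.005, 0]
    - [0, 0, 0, 0, 0]

```text
t: 6.98
tool_pos: [0.5517, -0.1969, 0.1682]
tool_rot: [2.32, 2.109, 0.026]
contact_force: [0.1, 0.2, -3.3]
opening: 0.0425
```

```bash
python3 look.py 6
```

```text
[ 0.55166959 -0.19694445  0.16819487] [ 0.0165  0.0069 -0.9998] [ 0.0603922   0.1973474  -3.30577053] [-0.03474364  0.01615385 -0.03233403] 0.042546562602617966
```

View pics/s6c.png

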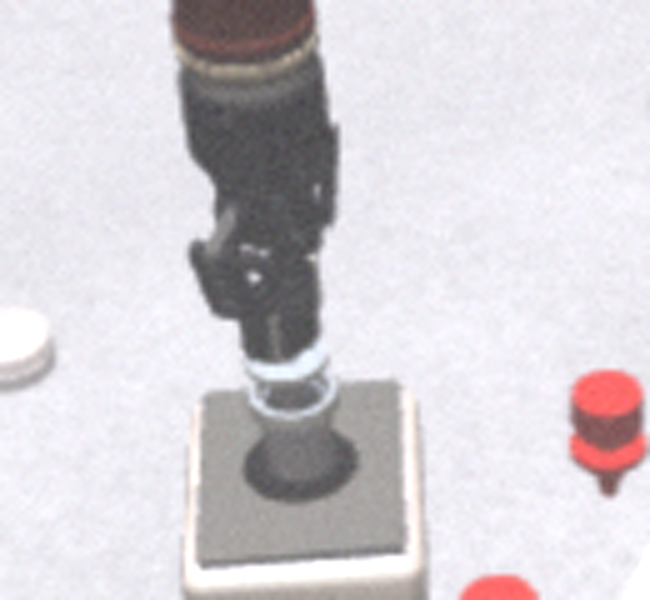

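step_arm:
  moves:
    - [0, 0, 0.001, -0.003, 0]
    - [0, 0, 0, -0.003, 0]
    - [0, 0, 0, 0, 0]

```text
t: 7.4
tool_pos: [0.552, -0.1959, 0.1624]
tool_rot: [2.319, 2.109, 0.027]
contact_force: [-0.3, -0.3, -2.6]
opening: 0.0424
```

step_arm:
  moves:
    - [0, 0, 0, -0.002, 0]
    - [0, 0, 0, -0.002, 0]
    - [0, 0, 0, 0, 0]

```text
t: 7.78
tool_pos: [0.552, -0.1959, 0.1582]
tool_rot: [2.319, 2.109, 0.027]
contact_force: [0.1, 0.5, -2.6]
opening: 0.0422
```

step_arm:
  moves:
    - [0, 0, 0, -0.002, 0]
    - [0, 0, 0, -0.002, 0]
    - [0, 0, 0, 0, 0]

```text
t: 8.15
tool_pos: [0.5523, -0.1958, 0.1542]
tool_rot: [2.319, 2.108, 0.028]
contact_force: [1.0, 0.5, -3.1]
opening: 0.0422
```

step_arm:
  moves:
    - [0, 0, 0, -0.0015, 0]
    - [0, 0, 0, 0, 0]

```text
t: 8.4
tool_pos: [0.5524, -0.1957, 0.1528]
tool_rot: [2.319, 2.109, 0.029]
contact_force: [-0.2, 0.7, -1.9]
opening: 0.0422
```

step_arm:
  moves:
    - [0, 0, 0, -0.0015, 0]
    - [0, 0, 0, 0, 0]

```text
t: 8.65
tool_pos: [0.5524, -0.1956, 0.1514]
tool_rot: [2.319, 2.109, 0.029]
contact_force: [0.5, -0.1, -2.8]
opening: 0.0419
```

step_arm:
  moves:
    - [0, 0, 0, -0.0015, 0]
    - [0, 0, 0, 0, 0]

```text
t: 8.9
tool_pos: [0.5525, -0.1956, 0.1502]
tool_rot: [2.319, 2.109, 0.029]
contact_force: [0.1, 0.1, -2.0]
opening: 0.0426
```

step_arm:
  moves:
    - [0, 0, 0, -0.001, 0]
    - [0, 0, 0, 0, 0]

```text
t: 9.15
tool_pos: [0.5526, -0.1957, 0.1496]
tool_rot: [2.318, 2.108, 0.029]
contact_force: [-0.1, 1.2, -0.9]
opening: 0.0423
```

step_arm:
  moves:
    - [0, 0, 0, -0.001, 0]
    - [0, 0, 0, 0, 0]

```text
t: 9.4
tool_pos: [0.5527, -0.1957, 0.1491]
tool_rot: [2.318, 2.108, 0.029]
contact_force: [-0.1, 0.9, 0.4]
opening: 0.0423
```

```bash
python3 look.py 7
```

```text
[ 0.55274958 -0.19570199  0.14910539] [ 0.0193  0.0067 -0.9998] [-0.13456241  0.92626411  0.44632364] [ 0.21337383  0.11757421 -0.03266922] 0.04234798343997117
```

View pics/s7c.png

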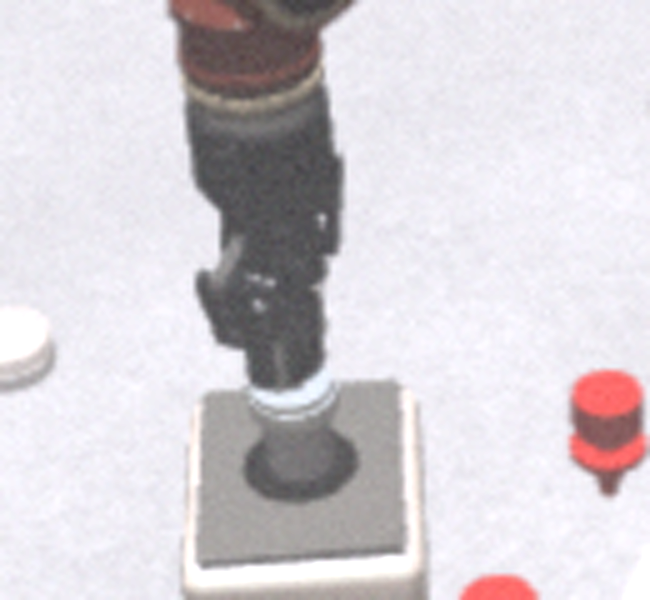

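step_arm:
  moves:
    - [0.8, 0, 0, 0, 0]
    - [0.8, 0, 0, 0, 0]
    - [0.8, 0, 0, 0, 0]
    - [0.8, 0, 0, 0.02, 0]
    - [0.8, 0, 0, 0.03, 0]
    - [0, 0, 0, 0.02, 0]
    - [0, 0, 0, 0, 0]
    - [0, 0, 0, 0, 0]
    - [0, 0, 0, 0, 0]

```text
t: 10.58
tool_pos: [0.5532, -0.1966, 0.2238]
tool_rot: [2.316, 2.105, 0.03]
contact_force: [-0.0, 0.3, -0.3]
opening: 0.0001
```

```bash
python3 look.py 8
```

```text
[ 0.55317648 -0.19661263  0.22376334] [ 0.022   0.0041 -0.9997] [-0.01132821  0.29893249 -0.3026019 ] [-0.01538856  0.02225371  0.05432812] 5.856421479265486e-05
```

View pics/s8c.png

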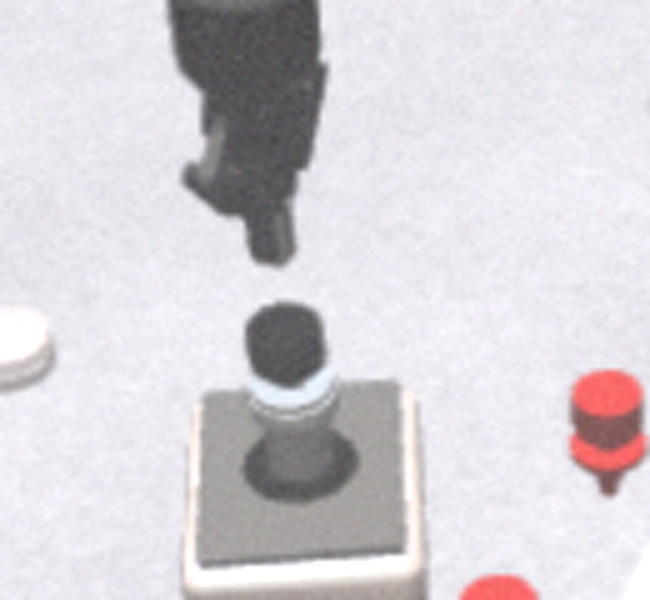

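step_arm:
  moves:
    - [0, -0.0015, 0.001, -0.02, 0]
    - [0, 0, 0, -0.018, 0]
    - [0, 0, 0, 0, 0]

```text
t: 11.0
tool_pos: [0.5496, -0.1946, 0.1793]
tool_rot: [2.32, 2.109, 0.026]
contact_force: [-0.5, 0.0, -0.2]
opening: -0.0003
```

```bash
python3 look.py 9
```

```text
[ 0.54964042 -0.19456077  0.17932431] [ 0.0163  0.0069 -0.9998] [-0.50584438  0.04658732 -0.21243733] [-0.00376711  0.05330594  0.00830756] -0.00026961630267847693
```

View pics/s9c.png

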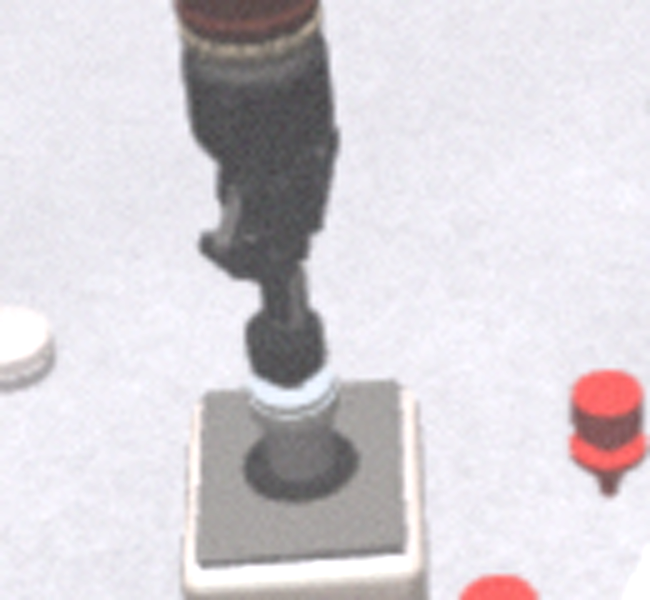

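step_arm:
  moves:
    - [0, 0.002, -0.001, -0.001, 0]
    - [0, 0, 0, 0, 0]

```text
t: 11.3
tool_pos: [0.5527, -0.1961, 0.1799]
tool_rot: [2.318, 2.108, 0.028]
contact_force: [0.0, 0.4, 0.7]
opening: 0.0002
```

step_arm:
  moves:
    - [0, 0, 0, -0.001, 0]
    - [0, 0, 0, 0, 0]

```text
t: 11.55
tool_pos: [0.5533, -0.1964, 0.18]
tool_rot: [2.317, 2.107, 0.029]
contact_force: [0.2, 0.1, 0.2]
opening: 0.0003
```

step_arm:
  moves:
    - [0, 0, 0, -0.001, 0]
    - [0, 0, 0, 0, 0]

```text
t: 11.8
tool_pos: [0.5534, -0.1965, 0.1794]
tool_rot: [2.316, 2.106, 0.029]
contact_force: [0.2, -0.7, -0.5]
opening: 0.0001
```

step_arm:
  moves:
    - [0, 0, 0, -0.001, 0]
    - [0, 0, 0, 0, 0]

```text
t: 12.05
tool_pos: [0.5534, -0.1964, 0.1783]
tool_rot: [2.316, 2.106, 0.029]
contact_force: [0.6, -0.2, -0.4]
opening: -0.0002
```

step_arm:
  moves:
    - [0, -0.001, 0.0005, -0.001, 0]
    - [0, 0, 0, 0, 0]

```text
t: 12.3
tool_pos: [0.5523, -0.1959, 0.1771]
tool_rot: [2.317, 2.106, 0.029]
contact_force: [-0.4, -0.6, -0.3]
opening: -0.0003
```

step_arm:
  moves:
    - [0, 0, 0, -0.001, 0]
    - [0, 0, 0, 0, 0]

```text
t: 12.55
tool_pos: [0.5524, -0.196, 0.1764]
tool_rot: [2.316, 2.106, 0.029]
contact_force: [-0.1, -0.1, -0.4]
opening: 0.0001
```

step_arm:
  moves:
    - [0, 0, 0, -0.001, 0]
    - [0, 0, 0, 0, 0]

```text
t: 12.8
tool_pos: [0.5527, -0.1961, 0.1761]
tool_rot: [2.315, 2.105, 0.03]
contact_force: [-0.2, 0.0, 0.8]
opening: 0.0006
```

step_arm:
  moves:
    - [0, 0, 0, -0.001, 0]
    - [0, 0, 0, 0, 0]

```text
t: 13.05
tool_pos: [0.553, -0.1963, 0.1756]
tool_rot: [2.315, 2.105, 0.03]
contact_force: [-0.3, 0.0, 1.5]
opening: -0.0001
```

step_arm:
  moves:
    - [0, 0, 0, -0.0015, 0]

```text
t: 13.18
tool_pos: [0.5533, -0.1964, 0.1747]
tool_rot: [2.314, 2.104, 0.031]
contact_force: [-0.1, -0.3, 5.2]
opening: -0.0001
```

step_arm:
  moves:
    - [0, 0, 0, -0.002, 0]

```text
t: 13.3
tool_pos: [0.5538, -0.1966, 0.1737]
tool_rot: [2.313, 2.103, 0.032]
contact_force: [-0.8, 0.5, 6.8]
opening: -0.0001
```

step_arm:
  moves:
    - [0, 0, 0, -0.002, 0]

```text
t: 13.42
tool_pos: [0.5543, -0.1968, 0.1731]
tool_rot: [2.312, 2.102, 0.033]
contact_force: [-1.6, 0.7, 8.1]
opening: -0.0001
```

step_arm:
  moves:
    - [0, -0.0005, 0.0002, -0.002, 0]

```text
t: 13.55
tool_pos: [0.5546, -0.1969, 0.1729]
tool_rot: [2.311, 2.101, 0.034]
contact_force: [-1.6, 1.3, 7.3]
opening: 0.0002
```

step_arm:
  moves:
    - [0, -0.0005, 0.0002, -0.002, 0]

```text
t: 13.68
tool_pos: [0.5549, -0.197, 0.1728]
tool_rot: [2.309, 2.1, 0.036]
contact_force: [-1.6, 1.1, 8.2]
opening: -0.0003
```

step_arm:
  moves:
    - [0, -0.0005, 0.0002, -0.002, 0]

```text
t: 13.8
tool_pos: [0.5552, -0.1971, 0.1728]
tool_rot: [2.307, 2.098, 0.037]
contact_force: [-1.7, 1.7, 8.8]
opening: 0.0001
```

step_arm:
  moves:
    - [0, -0.0005, 0.0002, -0.002, 0]

```text
t: 13.92
tool_pos: [0.5555, -0.1972, 0.1728]
tool_rot: [2.305, 2.097, 0.039]
contact_force: [-1.2, 0.7, 8.0]
opening: 0.0003
```

step_arm:
  moves:
    - [0, -0.001, 0.0005, -0.003, 0]

```text
t: 14.05
tool_pos: [0.5555, -0.1971, 0.1721]
tool_rot: [2.303, 2.095, 0.041]
contact_force: [-2.2, 2.2, 9.4]
opening: 0.0001
```

step_arm:
  moves:
    - [0, -0.001, 0.0005, -0.003, 0]

```text
t: 14.18
tool_pos: [0.5555, -0.1971, 0.1718]
tool_rot: [2.301, 2.093, 0.043]
contact_force: [-2.8, 1.2, 12.1]
opening: -0.0003
```

step_arm:
  moves:
    - [0, -0.001, 0.0005, -0.003, 0]

```text
t: 14.3
tool_pos: [0.5557, -0.1971, 0.1718]
tool_rot: [2.298, 2.091, 0.045]
contact_force: [-3.9, 0.7, 12.6]
opening: -0.0003
```

step_arm:
  moves:
    - [0, 0, 0, 0.005, 0]
    - [0, -0.0035, 0.001, 0, 0]
    - [0, 0, 0, 0, 0]

```text
t: 14.68
tool_pos: [0.5514, -0.1957, 0.1756]
tool_rot: [2.299, 2.092, 0.044]
contact_force: [-0.9, -0.5, 0.3]
opening: -0.0
```

```bash
python3 look.py 10
```

```text
[ 0.55140484 -0.19570864  0.17561066] [ 0.043  -0.0052 -0.9991] [-0.87217581 -0.45000936  0.3074026 ] [-0.03058329  0.08078377 -0.02959052] -2.9661640483194468e-05
```

View pics/s10c.png

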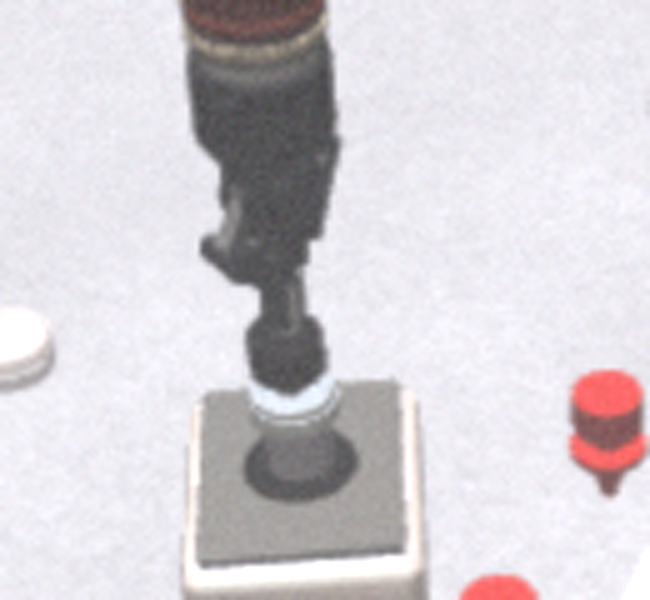

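step_arm:
  moves:
    - [0, 0, 0, -0.003, 0]

```text
t: 14.85
tool_pos: [0.5514, -0.1957, 0.1722]
tool_rot: [2.299, 2.092, 0.044]
contact_force: [-0.5, -0.1, -0.3]
opening: 0.0
```

step_arm:
  moves:
    - [0, -0.0005, 0, -0.003, 0]

```text
t: 14.98
tool_pos: [0.5516, -0.196, 0.1708]
tool_rot: [2.298, 2.091, 0.045]
contact_force: [-1.3, 0.8, 11.0]
opening: 0.0
```

step_arm:
  moves:
    - [0, -0.001, 0.0003, -0.0035, 0]

```text
t: 15.1
tool_pos: [0.5518, -0.1961, 0.1706]
tool_rot: [2.296, 2.089, 0.047]
contact_force: [-4.2, 3.4, 16.6]
opening: 0.0002
```

step_arm:
  moves:
    - [0, -0.001, 0.0003, -0.004, 0]

```text
t: 15.22
tool_pos: [0.5521, -0.1962, 0.1706]
tool_rot: [2.294, 2.087, 0.05]
contact_force: [-5.6, 3.8, 16.0]
opening: 0.0002
```

```bash
python3 look.py 11; python3 - <<'E'
from h import *
def G(t): return pickle.load(open(f'pics/{t}.pkl','rb'))['color'].astype(float).mean(2)
for t in('scene0','s4','s5','s7','s8','s9','s10','s11'):
    g=G(t); print(t,g[180:203,215:222].mean(1).round(0).astype(int).tolist())
ims=[]
for t in('s4','s8','s10','s11'):
    c=pickle.load(open(f'pics/{t}.pkl','rb'))['color'][170:215,198:238,::-1]; ims.append(cv2.convertScaleAbs(cv2.resize(c,None,fx=10,fy=10,interpolation=cv2.INTER_CUBIC),alpha=1.6)[:, :390])
cv2.imwrite('pics/cmp.png',cv2.resize(np.hstack(ims),(1560//2,450//2)))
cv2.imwrite('pics/cmp2.png',np.hstack([ims[1],ims[3]]))
E
```

```text
[ 0.55207182 -0.19616902  0.17063021] [ 0.0507 -0.008  -0.9987] [-5.63963275  3.79410117 16.03464375] [ 0.53746128  0.93467022 -0.01206452] 0.00022586965572579684
scene0 [136, 135, 133, 102, 82, 89, 81, 70, 66, 64, 61, 69, 105, 102, 83, 77, 72, 69, 68, 69, 68, 68, 68]
s4 [141, 142, 136, 104, 86, 92, 83, 72, 69, 65, 63, 71, 110, 107, 85, 80, 73, 71, 71, 70, 70, 69, 71]
s5 [143, 141, 113, 84, 70, 72, 76, 70, 68, 66, 64, 72, 111, 107, 86, 79, 73, 71, 72, 71, 70, 71, 72]
s7 [57, 57, 57, 56, 56, 60, 74, 93, 127, 144, 142, 113, 100, 115, 89, 80, 74, 71, 72, 71, 72, 73, 71]
s8 [53, 52, 52, 52, 50, 56, 72, 103, 140, 143, 139, 110, 97, 105, 87, 79, 73, 69, 72, 71, 71, 71, 72]
s9 [52, 51, 50, 51, 51, 55, 71, 104, 142, 145, 140, 110, 97, 106, 86, 80, 74, 71, 72, 72, 71, 71, 72]
s10 [55, 53, 53, 50, 49, 51, 53, 64, 92, 128, 144, 143, 127, 96, 111, 88, 80, 76, 72, 70, 71, 70, 71]
s11 [54, 52, 52, 53, 51, 52, 51, 57, 77, 120, 143, 145, 136, 99, 101, 88, 82, 78, 72, 72, 71, 71, 71]
```

View pics/cmp2.png

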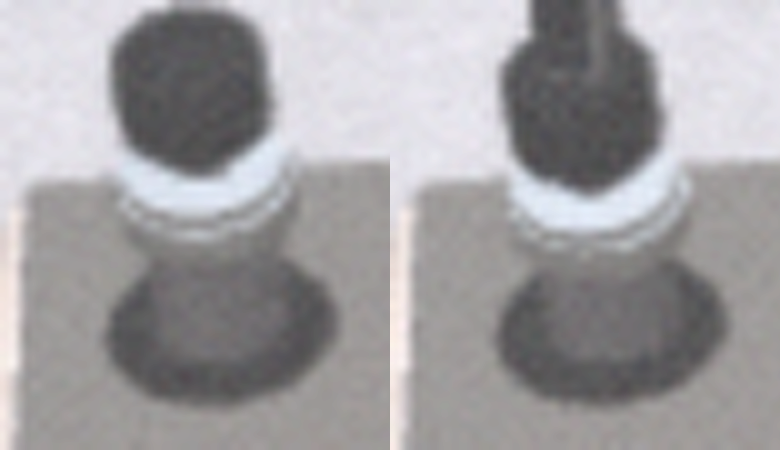

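step_arm:
  moves:
    - [0, 0, 0, 0.03, 0]
    - [0, 0, 0, 0.03, 0]
    - [0, 0, 0, -0.01, 0]
    - [0, 0, 0, 0, 0]

```text
t: 15.78
tool_pos: [0.5512, -0.1957, 0.2198]
tool_rot: [2.295, 2.089, 0.048]
contact_force: [0.2, -0.4, -0.9]
opening: -0.0001
```

```bash
python3 look.py 12; python3 - <<'E'
from h import *
for t in('s11','s12'):
    g=pickle.load(open(f'pics/{t}.pkl','rb'))['color'].astype(float).mean(2); print(t,g[180:203,215:222].mean(1).round(0).astype(int).tolist())
E
```

```text
[ 0.55122101 -0.19572015  0.21980662] [ 0.0483 -0.0068 -0.9988] [ 0.24556544 -0.42097211 -0.91574983] [-0.01713279  0.01482153  0.00552945] -0.00012139079440306865
s11 [54, 52, 52, 53, 51, 52, 51, 57, 77, 120, 143, 145, 136, 99, 101, 88, 82, 78, 72, 72, 71, 71, 71]
s12 [54, 53, 52, 51, 51, 51, 52, 59, 82, 121, 143, 143, 133, 94, 108, 86, 81, 78, 70, 70, 69, 71, 71]
```

View pics/s12c.png

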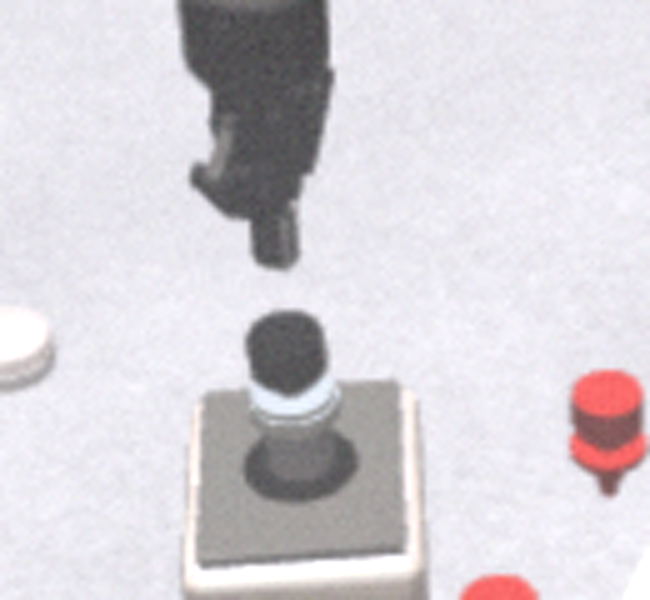

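step_arm:
  moves:
    - [0, 0, 0, -0.02, 0]
    - [0, 0, 0, -0.02, 0]
    - [0, 0, 0, 0, 0]
    - [0, 0, 0, 0, 0]

```text
t: 16.32
tool_pos: [0.5496, -0.1949, 0.1734]
tool_rot: [2.299, 2.092, 0.045]
contact_force: [0.3, -0.8, -0.2]
opening: -0.0003
```

step_arm:
  moves:
    - [0, 0.002, -0.001, -0.003, 0]

```text
t: 16.45
tool_pos: [0.5519, -0.1961, 0.1708]
tool_rot: [2.299, 2.092, 0.046]
contact_force: [-0.9, -0.0, 4.6]
opening: 0.0001
```

step_arm:
  moves:
    - [0, 0, 0, -0.004, 0]

```text
t: 16.58
tool_pos: [0.553, -0.1965, 0.1705]
tool_rot: [2.297, 2.091, 0.047]
contact_force: [-7.0, 4.6, 20.4]
opening: 0.0001
```

step_arm:
  moves:
    - [0, -0.001, 0, -0.0045, 0]

```text
t: 16.7
tool_pos: [0.5531, -0.1968, 0.1706]
tool_rot: [2.295, 2.09, 0.049]
contact_force: [-8.3, 4.2, 16.6]
opening: 0.0002
```

step_arm:
  moves:
    - [0, 0, 0, 0.003, 0]
    - [0, -0.0025, 0.0005, 0, 0]
    - [0, 0, 0, -0.002, 0]

```text
t: 17.08
tool_pos: [0.5518, -0.1969, 0.174]
tool_rot: [2.292, 2.087, 0.052]
contact_force: [-0.4, 0.2, -1.0]
opening: -0.0
```

step_arm:
  moves:
    - [0, -0.001, 0.0005, -0.0045, 0]

```text
t: 17.2
tool_pos: [0.5513, -0.1968, 0.1702]
tool_rot: [2.291, 2.086, 0.052]
contact_force: [-2.2, 1.2, 19.2]
opening: 0.0001
```

step_arm:
  moves:
    - [0, -0.002, 0.001, -0.005, 0]

```text
t: 17.32
tool_pos: [0.5515, -0.1969, 0.1701]
tool_rot: [2.286, 2.081, 0.056]
contact_force: [-4.7, 2.5, 25.8]
opening: -0.0002
```

step_arm:
  moves:
    - [0, 0, 0, 0.03, 0]
    - [0, 0, 0, 0.05, 0]
    - [0, 0, 0, 0.05, 0]
    - [0, 0, 0.05, 0.03, 0]
    - [0, 0, 0.05, 0, 0]
    - [0, 0, 0.05, 0, 0]
    - [0, 0, 0, 0, 0]

```text
t: 18.2
tool_pos: [0.5494, -0.0427, 0.3308]
tool_rot: [2.292, 2.081, 0.056]
contact_force: [0.0, -0.2, 0.1]
opening: 0.0003
```

```bash
python3 look.py 13; python3 - <<'E'
from h import *
im=[]
for i in range(6):
    im.append(ctrl.get_image('scene')['color'].astype(float))
    t=ctrl.get_image('top')
cv2.imwrite('pics/t13.png',t['color'][:,:,::-1]); 
A=np.mean(im,0); np.save('pics/A.npy',A)
B=np.mean([pickle.load(open(f'pics/{t}.pkl','rb'))['color'].astype(float) for t in('scene0','s1','s2','s3','s4')],0)
C=np.mean([pickle.load(open(f'pics/{t}.pkl','rb'))['color'].astype(float) for t in('s8','s9')],0)
for n,g in(('free',B),('rest',C),('s12',pickle.load(open('pics/s12.pkl','rb'))['color'].astype(float)),('now',A)): print(n,g.mean(2)[184:202,215:222].mean(1).round(0).astype(int).tolist())
cv2.imwrite('pics/cmp3.png',cv2.convertScaleAbs(np.hstack([cv2.resize(X[170:215,205:232,::-1],None,fx=10,fy=10,interpolation=cv2.INTER_CUBIC) for X in(B,C,A)]),alpha=1.6))
E
```

```text
[ 0.54938655 -0.04273371  0.33076048] [ 0.0569 -0.0091 -0.9983] [ 0.04908652 -0.23788514  0.06224064] [-0.007666    0.00189771 -0.03185774] 0.0002995408229426233
free [85, 91, 83, 72, 69, 65, 62, 71, 108, 105, 84, 79, 73, 71, 70, 70, 70, 70]
rest [50, 56, 72, 103, 141, 144, 139, 110, 97, 105, 86, 80, 74, 70, 72, 72, 71, 71]
s12 [51, 51, 52, 59, 82, 121, 143, 143, 133, 94, 108, 86, 81, 78, 70, 70, 69, 71]
now [52, 52, 52, 57, 81, 118, 140, 142, 133, 94, 108, 86, 80, 77, 71, 70, 70, 70]
```

View pics/cmp3.png

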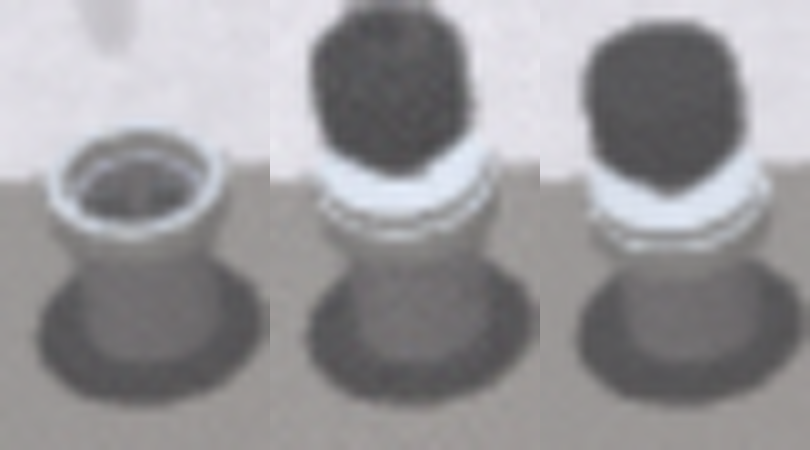

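View pics/s13.png

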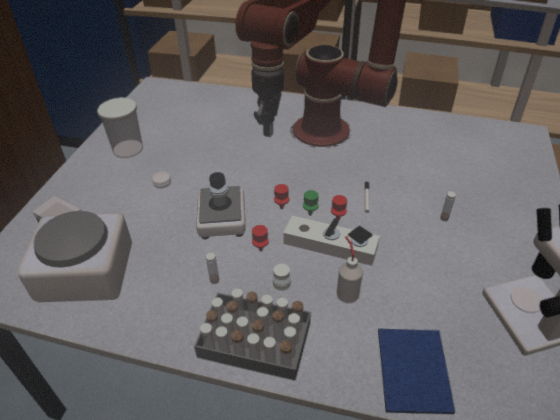

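```bash
python3 - <<'E'
from h import *
A=np.load('pics/A.npy').mean(2)
B=np.mean([pickle.load(open(f'pics/{t}.pkl','rb'))['color'].astype(float) for t in('scene0','s1','s2','s3','s4')],0).mean(2)
p=pickle.load(open('pics/s13.pkl','rb'))
a=np.linspace(0,6.28,200)
def front(z,r,cols):
    uv=proj(p,np.c_[.5515+r*np.cos(a),-.1955+r*np.sin(a),0*a+z]); uv=uv[uv[:,1]>uv[:,1].mean()]; o=np.argsort(uv[:,0]); return np.interp(cols,uv[o,0],uv[o,1])
cols=np.arange(211,227)
print('px per 6mm',(front(.1223,.026,cols)-front(.1283,.026,cols)).round(2))
# align columns along ellipse -> superresolved profile vs offset from model free rim
base=front(.1283,.026,cols)
for n,g in(('free',B),('now',A)):
    off=np.concatenate([np.arange(188,202)-b for b in base]); val=np.concatenate([g[188:202,c] for c in cols])
    bins=np.arange(-3,6,.25); print(n,[(round(float(x),2),int(val[abs(off-x)<.2].mean())) for x in bins])
E
```

```text
px per 6mm [1.35 1.44 1.49 1.52 1.55 1.57 1.59 1.6  1.62 1.63 1.65 1.66 1.68 1.7
 1.73 1.77]
free [(-3.0, 81), (-2.75, 90), (-2.5, 87), (-2.25, 80), (-2.0, 96), (-1.75, 107), (-1.5, 108), (-1.25, 110), (-1.0, 121), (-0.75, 113), (-0.5, 105), (-0.25, 108), (0.0, 101), (0.25, 91), (0.5, 83), (0.75, 84), (1.0, 82), (1.25, 79), (1.5, 78), (1.75, 78), (2.0, 77), (2.25, 77), (2.5, 74), (2.75, 73), (3.0, 73), (3.25, 73), (3.5, 71), (3.75, 72), (4.0, 74), (4.25, 73), (4.5, 70), (4.75, 71), (5.0, 73), (5.25, 68), (5.5, 68), (5.75, 71)]
now [(-3.0, 140), (-2.75, 137), (-2.5, 137), (-2.25, 140), (-2.0, 137), (-1.75, 131), (-1.5, 127), (-1.25, 131), (-1.0, 122), (-0.75, 110), (-0.5, 99), (-0.25, 98), (0.0, 99), (0.25, 101), (0.5, 103), (0.75, 104), (1.0, 106), (1.25, 101), (1.5, 87), (1.75, 87), (2.0, 85), (2.25, 82), (2.5, 79), (2.75, 79), (3.0, 78), (3.25, 78), (3.5, 78), (3.75, 78), (4.0, 77), (4.25, 76), (4.5, 71), (4.75, 72), (5.0, 73), (5.25, 69), (5.5, 68), (5.75, 71)]
```

```bash
python3 -c "
from h import *
print(ctrl.get_obs()['contact_force']); print(ctrl.finish_job())"
```

```text
[-0.85381117 -0.60505702  0.45386576]
the job is handed in; nothing more can be done
None
```

I took the black cap head out of the rack, stood it in the mixer socket, let it centre itself, and pressed it down on its flat top with shut fingers. It moved about 6 mm from where it first settled. I then moved the arm clear and handed the job in at roughly 19 s, well inside the 51 s limit.

**Force check:** The head stopped at the same depth at 16.6, 20.4 and 25.8 N (within 0.5 mm). Pictures taken after the 16.6 N and 25.8 N presses show no further movement. That is the steep rise of the hard stop, because a head still wedging should have moved by millimetres.

**Overload limit:** I could not measure the force on the collar directly. The last press reached 25.8 N in total, and the jaws carry part of that. They had already held about 12 N before home, so I estimate the collar took around 14 to 16 N, under its 20 N limit.

**Weaker check:** The camera measurement of the collar's travel gave 4 to 6 mm, depending on which edge I used. It fits the full 6 mm but does not prove it. An earlier camera estimate suggested about 2 mm still to go, so I rely on the force evidence for the head being fully home.

The last pictures show the head standing upright with nothing touching it. The other two heads are still in the rack, and nothing else in view looks moved.

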